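# Load the kiln car and hold its key switch turned

### The job

Finish loading the kiln car: stand the loose brown tumbler upright on the car's deck, midway between the vase and the bowl, and let go of it. Then take the key out of its wooden block, push it into the key switch on the grey console, rocking it to and fro to get past the sticky pins until its head is fully home on the brass cylinder, turn it a quarter turn clockwise (seen from above) to the stop and finish there, still gripping the key and holding it turned against its spring. Do not knock or shift the other ware on the car and table.

Things in the scene. Friction and masses are not known exactly. Their poses are not given: they have to be found in the camera images.
- tumbler_mid (a point): Loose brown open tumbler, round, 54 mm across the rim, narrowing towards the foot, 70 mm tall, wall 4 mm, 180 g, standing on the table. The point is on its axis, half-way up (35 mm above its underside); z is its axis.
- car_gap (a point): Point on the deck of the kiln car, exactly midway between the vase and the bowl: the tumbler's foot belongs here. The car is fixed: a pale slab 130 mm (x) by 340 mm (y) on a low dark chassis, its deck 35 mm above the table. x and y are the car's axes, z up; vase and bowl stand 100 mm to either side along y, in either order.
- vase: Solid brown vase with a narrow neck on the car, 90 mm tall, 66 mm across; origin at the centre of its underside. Leave it alone.
- bowl: Dark bowl on the car, 90 mm across, 50 mm tall; origin at the centre of its underside. Leave it alone.
- tumbler: The same tumbler as tumbler_mid; origin at the centre of its underside.
- key_bow (a point): Key standing upright in a slot of a fixed wooden block (70 x 50 x 40 mm). Above the block shows its flat black head: 40 mm wide (x), 10 mm thick (y), 48 mm tall. The point is on the key's axis, 26 mm above the underside of the head, 22 mm below its top; z up along the key. Pinch the head across its 10 mm thickness. The key is the same after a half turn.
- key_shoulder (a point): The same key: the centre of the underside of its head (26 mm below key_bow, 36 mm above the tip), the face that rests on the block at first and on the brass cylinder when the key is home.
- key: The same key, 84 mm long, 60 g, same axes; origin at the tip. Its steel blade below the head is 36 mm long, 16 mm wide (x), 5 mm thick (y); the lowest 10 mm (the bit, wedge-shaped at the tip) is parted from the rest by a thin round neck 7 mm long.
- switch_mouth (a point): Mouth of the keyway: centre of the top face of the round brass cylinder (36 mm across) in the key switch, 56 mm above the table. The switch is a fixed grey console 130 (x) by 110 (y) by 52 mm tall, with a steel collar about the cylinder. At rest the keyway, 18 by 7.4 mm opening to 23 by 12.4 mm in its top 5 mm, has its long side along this x. Key home: the underside of its head on the brass.
- switch_pins (a point): On the same axis, 20 mm below the mouth: hidden sticky pins that stop the key's tip here. They let it by only while the key is within about 0.1 rad of an unseen angle, anywhere up to 0.4 rad to either side of rest: press with a few N and rock it (the cylinder turns along). Past them it goes freely to its full 36 mm. The key has 0.15 rad of play in the cylinder.
- cylinder (a joint): Angle of the brass cylinder about the vertical, rad: 0 at rest, growing clockwise seen from above, stops at -0.6 and +1.57. A light spring (0.06 N m per rad) brings it back to 0 when let go.
- teabowl: White tea bowl, 84 mm across, 55 mm tall, a bystander on the table: leave it alone.
- prop: Pale round kiln prop, 32 mm across, 70 mm tall, a bystander on the table: leave it alone.
- saucer: Dark saucer, 110 mm across, 20 mm tall, a bystander on the table: leave it alone.
- jar: Glaze jar with a white cap, 60 mm across, 90 mm tall, a bystander on the table: leave it alone.
- brush: Brush lying near the robot, a bystander on the table: leave it alone.
- upturned: White tumbler standing upside down, 64 mm across, 68 mm tall, a bystander on the table: leave it alone.
Mind the look-alikes: they are no part of the job. What is shaped like the tumbler but green is not meant.

How it is judged:
On the way, in this order (a step that is already met when the one before it is completed fails the run):
1. the tumbler stands midway between vase and bowl on the car, let go (horizontal distance between tumbler_mid and car_gap below 0.02 m and angle between tumbler_mid's own z axis and vertical below 0.1 rad and z of tumbler_mid in the frame of car_gap between 0.03 and 0.04 m and contact force between the fingers and tumbler below 0.1 N), for 0.2 s.
2. the key is fully home in the switch (z of key_shoulder in the frame of switch_mouth between -0.003 and 0.0025 m and horizontal distance between key_shoulder and switch_mouth below 0.004 m and angle between key_bow's own z axis and vertical below 0.12 rad), for 0.1 s.
At the end, for the whole second after the job is handed in: Tumbler upright on the deck within 20 mm of midway, not touched; key head within 2.5 mm of the cylinder face, on axis within 4 mm, upright within 0.12 rad; cylinder turned past 1.35 rad clockwise; fingers still grip the key with over 1.5 N (all of step 1 and all of step 2 and value of joint cylinder above 1.35 rad and contact force between the fingers and key above 1.5 N); the arm keeps its last pose, push and grip.
It fails at once if the vase or the bowl on the car is shifted more than 20 mm (distance of any of vase, bowl from where it was at the start of the episode above 0.02 m).
It fails at once if a bystander on the table is shifted more than 20 mm (distance of any of teabowl, prop, saucer, jar, brush, upturned from where it was at the start of the episode above 0.02 m).
It also fails if it takes over 67 s, if anything falls off the work surface, if the arm or the gripper's body presses on something with over 40 N, if the wrist force passes 120 N, or if a joint passes its speed limit or range.

### The arm

A 6-joint arm with a two-finger parallel gripper is mounted at the origin on the work surface. World frame = base frame: x ahead of the robot, y to its left, z up, the work surface at z = 0. Lengths are in m, angles in rad, forces in N, time in s.
With the tool pointing down it reaches from about 0.375 to 0.9 m from the base axis. Payload 3.1 kg.
Tool frame: the origin (TCP) lies midway between the tips of the shut fingers; the grasp point (between the pads) lies bot.hold_point_z behind it (bot.hold_point_z is the distance from the TCP to the grasp point, in m); z points along the fingers, x is the direction in which the jaws open and shut, and the axes are right-handed (so a half turn about z gives the same grasp; the last joint's range is limited). The gripper opens to 87 mm and grips with 3 to 60 N. Pads are 19 mm wide; open, the fingers measure 117 mm over their backs; the gripper's body (75 mm by 190 mm) begins 51 mm behind the grasp point.
Start: joints at [-1.506, 0.527, 1.433, -0, 1.181, -0.178], TCP at [0.151, -0.606, 0.223] pointing down, gripper open.
Joint ranges: [-3.08, 3.08], [-0.75, 2.2], [0.22, 2.44], [-1.43, 4.57], [0, 2.65], [-2.85, 2.85]. Speed limits (rad/s): [2.79, 2.79, 3.14, 3.14, 3.14, 3.14].

### API

Orientations are given as a rotation vector (axis times angle).
In Python, from workcell import bot, viewer gives the robot as it stands.
- The arm moves only by the tool apply_moves, never from a script. Its argument "targets" is text: rows parted by semicolons, each of 7 numbers parted by spaces: the opening, from -1 (shut) to 1 (fully open), then the shift along the world's x, y, z in mm, then the turn, a rotation vector about the world's x, y, z in degrees. In form: gripper x y z rx ry rz; .... A call has 1 to 20 rows; each row shifts and turns the pose as measured when the row begins; what a row does not reach is not made up. A row lasts 1/8 s, in which the tool goes at most 62.5 mm and 10.7 degrees, less where a joint would pass 70% of its speed; a pose out of reach is approached as far as the arm can. A call is refused whole if a number of a shift passes 62.5 or a number of a turn 10.7, either way. A call with a gripper value outside its range is refused whole. The fingers move at their own pace and stop on an object; "grip_force" is the grip in N (left out, the last holds). Time passes only in rows, so rows that do not move let the fingers close. It gives the time, the measured TCP pose, the force and the opening at its end, in the units of the state.
- bot.get_state(): the state, without advancing time (a new reading comes with each control period).
- viewer.grab_frame(name): name is "scene" or "side" or "wrist"; returns the picture (400x640x3 uint8, red, green, blue); there is no depth.
- viewer.camera_params(name): a dict with "mtx" (3x3 intrinsics, pixels), "R" (3x3) and "t" (3): a world point X has camera coordinates R X + t. Camera axes: x right, y down, z forward; pixel columns grow to the right and rows downward; lengths in m; the calibration is good to about 2 mm. A picture is of the moment at which its call begins: read the wrist's pose just before it. camera_params takes no time and is no camera call; for the wrist camera it gives the pose at the moment of the call.
- bot.finish_job(): hands the job in, once; it reports no verdict.
The state is a dict: "clock": time; "joint_pos": joint angles; "qd": joint speeds; "effort": joint torques, N m; "ee_pos": TCP position; "tool_rot": TCP orientation; "ft_force": force on the tool from outside, world axes, zero at the start; "torque": the same for the moment, N m; "finger_gap": finger opening in m.
Only numpy, scipy, OpenCV 4.12 (cv2) and the standard library are available. Lean on these libraries where they do the work, as an engineer would, in place of code of your own. Each camera call takes 0.05 s, during which the arm holds its last target. There are 200 camera calls.

## Working session

There is one attempt and no reset: what is moved stays moved. The work goes in short steps, Python scripts to look and compute and a tool call to move; the robot and the scene stay as the last step left them, time stands still between calls to the robot, and variables do not carry over. Pictures are saved under pics/ and viewed, about 8 in all and at most 12, crops included, and the job is handed in when it is done.

Besides the shell and the picture viewer there is one more tool, called by a JSON object that holds its "method" and its "body", one argument or row to a line. apply_moves: Moves the arm, as the interface text tells. Its arguments: {"type":"object","properties":{"targets":{"type":"string"},"grip_force":{"type":"number"}},"required":["targets"]}

```bash
mkdir -p pics; python3 - <<'E'
from workcell import bot, viewer
import cv2, numpy as np
print(bot.hold_point_z, bot.get_state())
for n in("scene","side"):
    f=viewer.grab_frame(n); cv2.imwrite(f"pics/{n}0.png",cv2.cvtColor(f,cv2.COLOR_RGB2BGR))
    p=viewer.camera_params(n); print(n,p)
E
```

```text
0.0187 {'clock': 0.0, 'joint_pos': array([-1.50551080e+00,  5.28479164e-01,  1.43392706e+00, -2.05573259e-05,
        1.18140491e+00, -1.78497128e-01]), 'qd': array([ 0.00257762, -0.00061307,  0.00259382,  0.0019164 ,  0.00121618,
        0.00060762]), 'effort': array([ 1.16211584e-03, -4.40039527e+01, -1.76590222e+01,  6.32795342e-02,
        5.82122756e-02, -1.72785717e-04]), 'ee_pos': array([ 0.15083424, -0.60575152,  0.22155579]), 'tool_rot': array([-2.47377684e+00,  1.93383325e+00,  2.34180567e-03]), 'ft_force': array([ 0.90414266,  0.29291997, -0.42515852]), 'torque': array([ 0.04703308, -0.00407356, -0.04432767]), 'finger_gap': 0.08690835175120115}
scene {'mtx': array([[377.24639434,   0.        , 322.17146406],
       [  0.        , 377.24639434, 191.68022658],
       [  0.        ,   0.        ,   1.        ]]), 'R': array([[ 0.61084988,  0.79169275, -0.00921993],
       [ 0.45162729, -0.35798152, -0.81724049],
       [-0.65030394,  0.49504729, -0.57622302]]), 't': array([-0.37644557, -0.16391   ,  1.39828348])}
side {'mtx': array([[383.79678327,   0.        , 319.52868789],
       [  0.        , 383.79678327, 201.69811403],
       [  0.        ,   0.        ,   1.        ]]), 'R': array([[-0.91339524, -0.40676432,  0.01587231],
       [-0.29623295,  0.63744076, -0.71127725],
       [ 0.27920455, -0.65437915, -0.70273234]]), 't': array([0.5165833 , 0.17094449, 0.86436714])}
```

View pics/scene0.png

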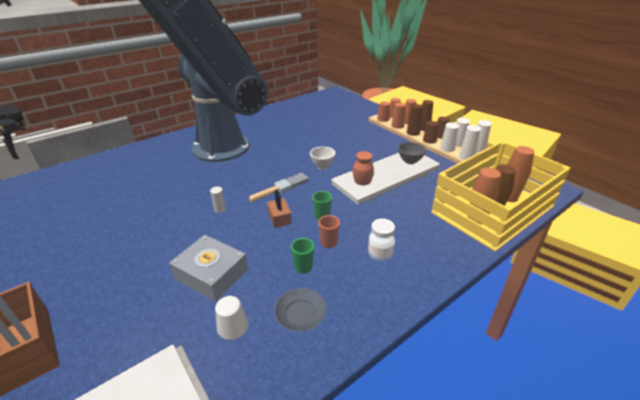

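View pics/side0.png

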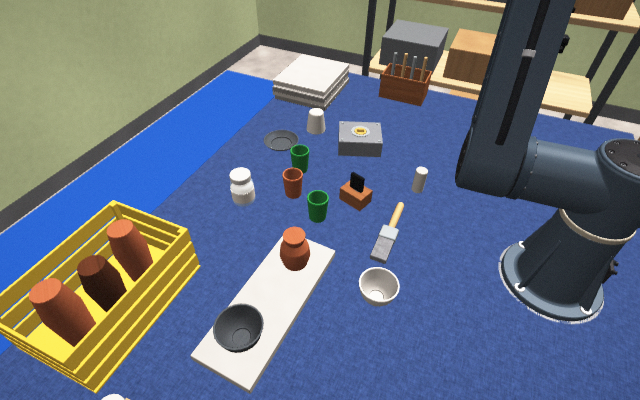

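The brown tumbler is at scene (329,231) and side (292,183). The look-alikes are green tumblers at scene (322,205) and (303,255), an upturned white one at (231,317), and brown pieces in the crate at about (490,185). I choose the brown one between the two greens and check it in an enlarged crop.

```bash
cat > h.py <<'E'
import numpy as np, cv2
from workcell import bot, viewer
def ray(n,px,P=None):
    P=P or viewer.camera_params(n); R,t,K=np.array(P['R']),np.array(P['t']),np.array(P['mtx'])
    d=R.T@np.linalg.inv(K)@np.array([px[0],px[1],1.]); return -R.T@t, d/np.linalg.norm(d)
def atz(n,px,z,P=None):
    o,d=ray(n,px,P); return o+d*(z-o[2])/d[2]
def tri(*obs):
    A=np.zeros((3,3));b=np.zeros(3);L=[]
    for o,d in obs:
        M=np.eye(3)-np.outer(d,d);A+=M;b+=M@o;L.append((M,o))
    X=np.linalg.solve(A,b); return X,[np.linalg.norm(M@(X-o)) for M,o in L]
def proj(n,X,P=None):
    P=P or viewer.camera_params(n); c=P['R']@np.array(X)+P['t']; u=P['mtx']@c; return u[:2]/u[2]
def crop(f,x,y,w,h,s,name):
    c=cv2.resize(f[y:y+h,x:x+w],None,fx=s,fy=s,interpolation=cv2.INTER_CUBIC)
    return cv2.cvtColor(c,cv2.COLOR_RGB2BGR)
E
python3 - <<'E'
from h import *
a=cv2.imread('pics/scene0.png')[:,:,::-1];b=cv2.imread('pics/side0.png')[:,:,::-1]
cv2.imwrite('pics/c1.png',crop(a,165,135,280,150,2.85,''))
cv2.imwrite('pics/c2.png',crop(b,190,110,220,165,3.6,''))
for nm,s,d in [('tumbler',(329,231),(292,183)),('switch',(207,257),(360,131)),('key',(278,199),(357,183)),('vase',(364,156),(294,234)),('bowl',(412,150),(238,318)),('upt',(231,302),(316,113)),('prop',(217,190),(421,170))]:
    print(nm,tri(ray('scene',s),ray('side',d)))
E
```

```text
tumbler (array([ 0.64817884, -0.00294333,  0.03745498]), [np.float64(0.00046460652422768145), np.float64(0.0004646065242277937)])
switch (array([ 0.55962406, -0.28811033,  0.05249532]), [np.float64(0.00019436548163755907), np.float64(0.00019436548163753533)])
key (array([ 0.48299936, -0.048203  ,  0.06332419]), [np.float64(0.0003017127116284483), np.float64(0.00030171271162858466)])
vase (array([0.52918849, 0.21908739, 0.12285188]), [np.float64(0.001984050366757303), np.float64(0.001984050366757451)])
bowl (array([0.54803957, 0.40975523, 0.08464586]), [np.float64(0.002764281601023287), np.float64(0.002764281601023262)])
upt (array([ 0.71639804, -0.30550728,  0.06346475]), [np.float64(0.0014624640127210882), np.float64(0.0014624640127213289)])
prop (array([ 0.34525866, -0.16260914,  0.06809655]), [np.float64(0.001253545138570231), np.float64(0.0012535451385702401)])
```

View pics/c1.png

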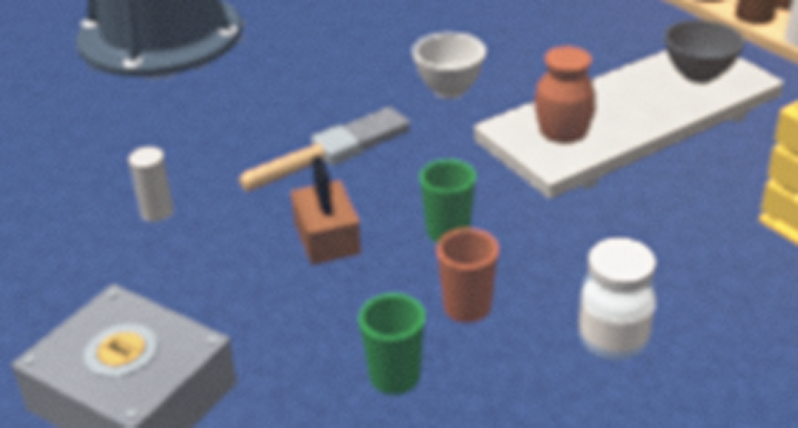

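View pics/c2.png

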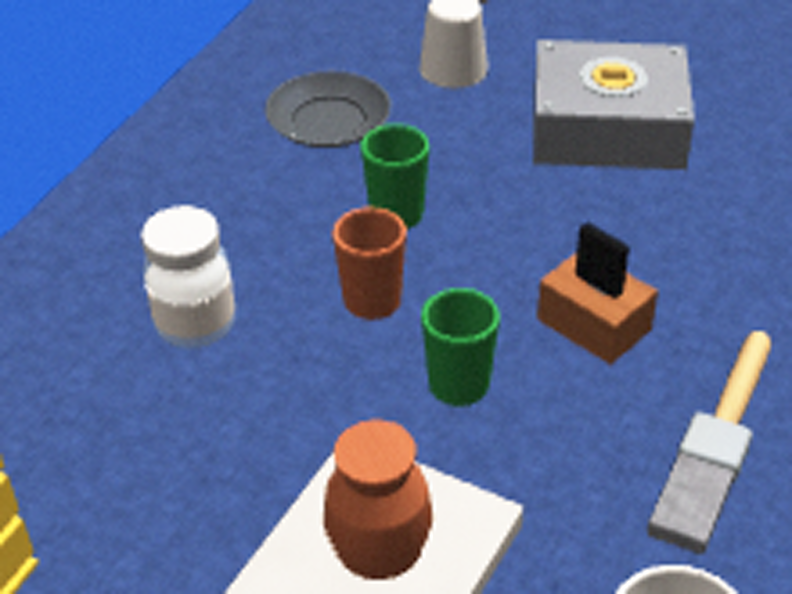

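```bash
python3 - <<'E'
from h import *
np.set_printoptions(precision=4,suppress=True)
A=lambda p:(165+p[0]/2.85,135+p[1]/2.85)
B=lambda p:(190+p[0]/3.6,110+p[1]/3.6)
for nm,s,d,z in [('tum',(468,247),(369,230),.07),('g1',(447,174),(460,313),.07),('g2',(392,315),(395,145),.07),('sw',(121,348),(613,75),.056),('vase',(569,58),(375,447),.125),('bowl',(704,42),((238-190)*3.6,(326-110)*3.6),.085),('jar',(622,262),(180,230),.09),('teab',(450,48),((379-190)*3.6,(285-110)*3.6),.055)]:
    print(nm,atz('scene',A(s),z),atz('side',B(d),z),tri(ray('scene',A(s)),ray('side',B(d))))
for p in [(540,292),(590,258),(656,294),(610,330)]: print('block',atz('side',B(p),.04))
for p in [(294,195),(345,182),(359,222),(312,232)]: print('blockS',atz('scene',A(p),.04))
for p in [(584,226),(628,257)]: print('keytop',atz('side',B(p),.088))
for p in [(577,277),(618,296)]: print('keybot',atz('side',B(p),.04))
for p in [(538,43),(687,48),(692,118),(536,115)]: print('console',atz('side',B(p),.052))
for p in [(475,130),(549,188),(783,82)]: print('deckS',atz('scene',A(p),.035))
for p in [(250,384),(194,352),(335,253)]: print('deck',atz('side',p,.035))
E
```

```text
tum [ 0.6508 -0.0038  0.07  ] [ 0.6453 -0.0036  0.07  ] (array([ 0.6474, -0.0035,  0.0684]), [np.float64(0.0019610113381035256), np.float64(0.0019610113381036184)])
g1 [0.5538 0.0479 0.07  ] [0.5503 0.0475 0.07  ] (array([0.5515, 0.048 , 0.0692]), [np.float64(0.0013974545855722977), np.float64(0.0013974545855722038)])
g2 [ 0.6796 -0.1048  0.07  ] [ 0.6728 -0.1023  0.07  ] (array([ 0.6754, -0.104 ,  0.0672]), [np.float64(0.0016984883572142508), np.float64(0.001698488357214375)])
sw [ 0.5645 -0.2883  0.056 ] [ 0.5576 -0.2846  0.056 ] (array([ 0.5595, -0.2879,  0.0526]), [np.float64(0.0011784431002583), np.float64(0.0011784431002583434)])
vase [0.5322 0.2213 0.125 ] [0.5264 0.2195 0.125 ] (array([0.5286, 0.221 , 0.1243]), [np.float64(0.0027678450554928574), np.float64(0.0027678450554927602)])
bowl [0.5493 0.4126 0.085 ] [0.5373 0.4213 0.085 ] (array([0.5412, 0.4201, 0.079 ]), [np.float64(0.001826850414457352), np.float64(0.0018268504144572167)])
jar [0.7631 0.0686 0.09  ] [0.7534 0.0728 0.09  ] (array([0.7581, 0.0707, 0.0861]), [np.float64(0.0023898454391126063), np.float64(0.0023898454
[... 166 characters left out ...]
)
block [ 0.5193 -0.0254  0.04  ]
block [ 0.4994 -0.0754  0.04  ]
block [ 0.4424 -0.0589  0.04  ]
block [ 0.4601 -0.0099  0.04  ]
blockS [ 0.4559 -0.0651  0.04  ]
blockS [ 0.4688 -0.0143  0.04  ]
blockS [ 0.5304 -0.0389  0.04  ]
blockS [ 0.5157 -0.0816  0.04  ]
keytop [ 0.4997 -0.0532  0.088 ]
keytop [ 0.4605 -0.0352  0.088 ]
keybot [ 0.5007 -0.0517  0.04  ]
keybot [ 0.4667 -0.0453  0.04  ]
console [ 0.6352 -0.3084  0.052 ]
console [ 0.5147 -0.357   0.052 ]
console [ 0.4797 -0.2598  0.052 ]
console [ 0.5971 -0.209   0.052 ]
deckS [0.4703 0.1495 0.035 ]
deckS [0.5964 0.1417 0.035 ]
deckS [0.6109 0.4852 0.035 ]
deck [0.4809 0.4841 0.035 ]
deck [0.6023 0.4779 0.035 ]
deck [0.4556 0.163  0.035 ]
```

The crops confirm it: the brown tumbler's rim is at c1 (468,247) and c2 (369,230), triangulating to z = 0.068 against 0.070 expected. The greens are at (0.55,0.05) and (0.676,-0.104). I move above the tumbler with the jaws along x.

{"method": "apply_moves", "body": {
  "targets": "1 25 30 2 0 0 4;1 25 30 2 0 0 4;1 25 30 2 0 0 4;1 25 30 2 0 0 4;1 25 30 2 0 0 4;1 25 30 2 0 0 4;1 25 30 2 0 0 4;1 25 30 2 0 0 4;1 25 30 2 0 0 4;1 25 30 2 0 0 4;1 25 30 2 0 0 4;1 25 30 2 0 0 4;1 25 30 2 0 0 4;1 25 30 2 0 0 4;1 25 30 2 0 0 4;1 25 30 2 0 0 4;1 25 30 2 0 0 4;1 25 30 2 0 0 4;1 25 30 2 0 0 4;1 0 0 0 0 0 0"
}}

```text
clock: 2.6
ee_pos: [0.6345, -0.0126, 0.2523]
tool_rot: [-3.137, -0.065, 0.025]
ft_force: [0.0, 0.3, -0.0]
finger_gap: 0.0868
```

```bash
cat >> h.py <<'E'
from scipy.spatial.transform import Rotation as Ro
def show():
    s=bot.get_state(); R=Ro.from_rotvec(s['tool_rot']).as_matrix()
    print('t %.2f'%s['clock'],'tcp',s['ee_pos'].round(4),'xang %.1f'%np.degrees(np.arctan2(R[1,0],R[0,0])),'z',R[:,2].round(4),'F',s['ft_force'].round(1),'M',s['torque'].round(2),'gap %.4f'%s['finger_gap'],'q',s['joint_pos'].round(2)); return s,R
E
python3 - <<'E'
from h import *
import pickle
s,R=show(); P=viewer.camera_params('wrist'); f=viewer.grab_frame('wrist')
cv2.imwrite('pics/w1.png',f[:,:,::-1]); pickle.dump(P,open('w1.p','wb'))
print(-P['R'].T@P['t'],P['R'][2],proj('wrist',[.6475,-.0035,.07],P),proj('wrist',[.6475,-.0035,0.],P),P['mtx'])
E
```

```text
t 2.60 tcp [ 0.6345 -0.0126  0.2523] xang 2.4 z [-0.0159  0.0032 -0.9999] F [ 0.   0.3 -0. ] M [-0.04 -0.14  0.06] gap 0.0868 q [-0.2   0.52  1.36  0.    1.28 -0.24]
[0.63430166 0.05222608 0.41494535] [-0.0066756  -0.23847482 -0.97112574] [331.83725915 176.26338633] [330.45457276 168.75497383] [[276.49119906   0.         318.53829529]
 [  0.         276.49119906 198.04799572]
 [  0.           0.           1.        ]]
```

View pics/w1.png

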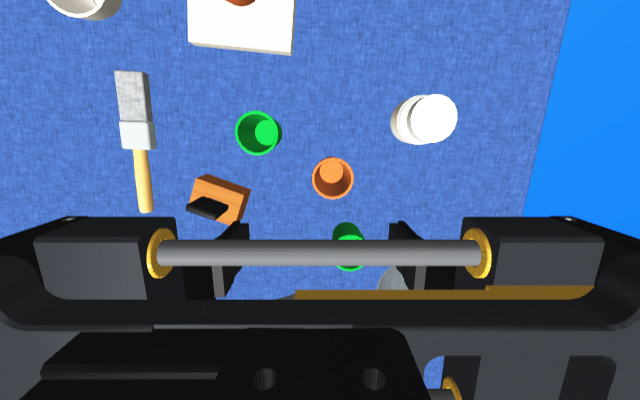

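The wrist view shows the brown tumbler's rim at (333,178), against (332,176) predicted, so the position holds at (0.648,-0.005). I descend and grip.

{"method": "apply_moves", "body": {
  "targets": "1 13.5 7.5 -40 0 -0.9 -2.4;1 0 0 -40 0 0 0;1 0 0 -40 0 0 0;1 0 0 -40 0 0 0;1 0 0 -35 0 0 0;1 0 0 -20 0 0 0;1 0 0 0 0 0 0",
  "grip_force": 8
}}

```text
clock: 3.52
ee_pos: [0.6402, -0.0144, 0.0308]
tool_rot: [-3.141, 0.024, 0.011]
ft_force: [0.7, 1.0, 0.1]
finger_gap: 0.0872
```

```bash
python3 -c "from h import *;show()"
```

```text
t 3.52 tcp [ 0.6402 -0.0144  0.0308] xang -0.9 z [-7.2e-03  5.0e-04 -1.0e+00] F [0.7 1.  0.1] M [ 0.04 -0.11 -0.05] gap 0.0872 q [-0.2   0.8   1.51 -0.    0.84 -0.18]
```

{"method": "apply_moves", "body": {
  "targets": "1 8 9 5 0 0 0.9;1 0 0 0 0 0 0;1 0 0 0 0 0 0"
}}

```text
clock: 3.9
ee_pos: [0.6504, -0.0061, 0.0394]
tool_rot: [3.141, 0.001, -0.004]
ft_force: [0.0, 1.0, -0.2]
finger_gap: 0.0871
```

```bash
python3 -c "from h import *;show()"
```

```text
t 3.90 tcp [ 0.6504 -0.0061  0.0394] xang 0.0 z [-2.4e-03 -7.0e-04 -1.0e+00] F [ 0.   1.  -0.2] M [-0.04 -0.09 -0.  ] gap 0.0871 q [-0.18  0.79  1.49 -0.    0.86 -0.18]
```

{"method": "apply_moves", "body": {
  "targets": "-1 0 0 -2 0 0 0;-1 0 0 0 0 0 0;-1 0 0 0 0 0 0;-1 0 0 0 0 0 0;-1 0 0 0 0 0 0;-1 0 0 0 0 0 0;-1 0 0 0 0 0 0;-1 0 0 20 0 0 0;-1 0 0 30 0 0 0;-1 0 0 0 0 0 0",
  "grip_force": 12
}}

```text
clock: 5.15
ee_pos: [0.6504, -0.006, 0.0907]
tool_rot: [3.141, 0.001, -0.002]
ft_force: [-0.6, -0.2, -2.2]
finger_gap: 0.0508
```

```bash
python3 -c "from h import *;show()"
```

```text
t 5.15 tcp [ 0.6504 -0.006   0.0907] xang 0.0 z [-0.0016 -0.001  -1.    ] F [-0.6 -0.2 -2.2] M [ 0.   -0.14 -0.08] gap 0.0508 q [-0.18  0.72  1.47 -0.    0.95 -0.18]
```

{"method": "apply_moves", "body": {
  "targets": "-1 0 0 40 0 0 0;-1 0 0 40 0 0 0;-1 0 0 40 0 0 0;-1 -20 30 20 0 0 0;-1 -20 30 10 0 0 0;-1 -20 30 0 0 0 0;-1 -20 30 0 0 0 0;-1 -20 30 0 0 0 0;-1 -10 20 0 0 0 0;-1 0 0 0 0 0 0"
}}

```text
clock: 6.4
ee_pos: [0.5314, 0.168, 0.2388]
tool_rot: [-3.141, 0.002, 0.018]
ft_force: [1.1, -0.5, -1.6]
finger_gap: 0.0515
```

```bash
python3 - <<'E'
from h import *
import pickle
s,R=show(); P=viewer.camera_params('wrist'); f=viewer.grab_frame('wrist')
cv2.imwrite('pics/w2.png',cv2.resize(f[0:290],None,fx=1.25,fy=1.25,interpolation=cv2.INTER_CUBIC)[:,:,::-1]); pickle.dump(P,open('w2.p','wb'))
for X in [(.529,.22,.125),(.541,.42,.085),(.535,.32,.035)]: print(proj('wrist',X,P)*1.25)
E
```

```text
t 6.40 tcp [0.5314 0.168  0.2388] xang -0.1 z [-1.150e-02  3.000e-04 -9.999e-01] F [ 1.1 -0.5 -1.6] M [-0.08 -0.18  0.02] gap 0.0515 q [0.1  0.42 1.58 0.   1.15 0.11]
[397.15831155 179.08934815]
[413.2246527  -92.44186914]
[404.56597264  69.28592449]
```

View pics/w2.png

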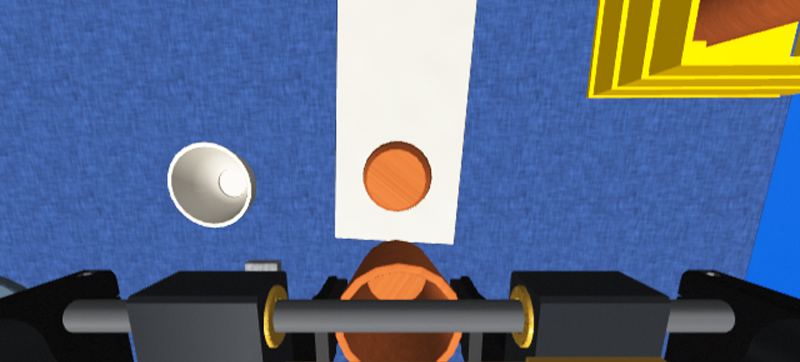

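The vase top is at (397,176) in this view, against (397,179) predicted. The deck's near corners are (335,238) and (454,244), and its edges run up to (337,0) and (477,0). I compute the car axis from these.

```bash
python3 - <<'E'
from h import *
import pickle
P=pickle.load(open('w2.p','rb'))
g=lambda x,y,z:atz('wrist',(x/1.25,y/1.25),z,P)
a,b,c,d=[g(*p,.035) for p in [(335,238),(454,244),(337,0),(477,0)]]
print(a,b,c,d,np.linalg.norm(a-b))
for u in (c-a,d-b,(b-a)): print(np.degrees(np.arctan2(u[1],u[0])))
ux=(c-a)/np.linalg.norm(c-a)+(d-b)/np.linalg.norm(d-b);ux/=np.linalg.norm(ux)
print('gap',(a+b)/2+.17*ux); v=g(397,176,.125); print('vase',v,'->',v+.1*ux)
E
```

```text
[0.45985557 0.15279926 0.035     ] [0.58924239 0.14628245 0.035     ] [0.4720812  0.37905778 0.035     ] [0.60179662 0.37820544 0.035     ] 0.12955083454467575
86.90709164917676
86.90154459906101
-2.8833728920979906
gap [0.53372958 0.31929278 0.035     ]
vase [0.52888131 0.22237738 0.125     ] -> [0.53428167 0.32223145 0.125     ]
```

{"method": "apply_moves", "body": {
  "targets": "-1 0 40 0 0 -0.6 0;-1 0 40 0 0 0 0;-1 0 40 0 0 0 0;-1 0 30 0 0 0 0;-1 0 0 0 0 0 0;-1 0 0 0 0 0 0"
}}

```text
clock: 7.2
ee_pos: [0.5375, 0.314, 0.2363]
tool_rot: [3.137, -0.017, 0.001]
ft_force: [-0.7, -0.6, -1.2]
finger_gap: 0.0508
```

```bash
python3 -c "from h import *;show()"
```

```text
t 7.20 tcp [0.5375 0.314  0.2363] xang -0.6 z [ 9.0e-04 -4.6e-03 -1.0e+00] F [-0.7 -0.6 -1.2] M [-0.01 -0.12 -0.01] gap 0.0508 q [ 0.35  0.51  1.42 -0.    1.21  0.36]
```

{"method": "apply_moves", "body": {
  "targets": "-1 -3 6 -35 0 0 0;-1 0 0 -35 0 0 0;-1 0 0 -35 0 0 0;-1 0 0 -25 0 0 0;-1 0 0 -10 0 0 0;-1 0 0 0 0 0 0"
}}

```text
clock: 7.95
ee_pos: [0.5391, 0.3111, 0.0941]
tool_rot: [3.135, -0.034, 0.008]
ft_force: [0.1, 0.1, -1.2]
finger_gap: 0.0511
```

```bash
python3 -c "from h import *;show()"
```

```text
t 7.95 tcp [0.5391 0.3111 0.0941] xang -1.2 z [ 0.0051 -0.0062 -1.    ] F [ 0.1  0.1 -1.2] M [ 0.02 -0.13 -0.02] gap 0.0511 q [ 0.35  0.69  1.54 -0.01  0.91  0.38]
```

{"method": "apply_moves", "body": {
  "targets": "-1 -5 9.5 0 0.35 0.3 1;-1 0 0 0 0 0 0;-1 0 0 -8 0 0 0;-1 0 0 -6 0 0 0;-1 0 0 0 0 0 0"
}}

```text
clock: 8.57
ee_pos: [0.536, 0.322, 0.0828]
tool_rot: [-3.139, 0.004, -0.009]
ft_force: [-0.6, -0.2, -1.8]
finger_gap: 0.0509
```

```bash
python3 -c "from h import *;show()"
```

```text
t 8.57 tcp [0.536  0.322  0.0828] xang -0.1 z [ 0.0059  0.0028 -1.    ] F [-0.6 -0.2 -1.8] M [-0.05 -0.1   0.04] gap 0.0509 q [0.36 0.7  1.55 0.   0.89 0.36]
```

{"method": "apply_moves", "body": {
  "targets": "-1 -2 -1 -5 -0.1 0.3 0;-1 0 0 -3 0 0 0;-1 0 0 0 0 0 0"
}}

```text
clock: 8.95
ee_pos: [0.534, 0.3209, 0.0741]
tool_rot: [-3.141, 0.004, -0.0]
ft_force: [-0.3, -0.3, -0.8]
finger_gap: 0.0508
```

```bash
python3 -c "from h import *;show()"
```

```text
t 8.95 tcp [0.534  0.3209 0.0741] xang -0.1 z [ 3.e-04  9.e-04 -1.e+00] F [-0.3 -0.3 -0.8] M [ 0.01 -0.13 -0.05] gap 0.0508 q [0.36 0.71 1.55 0.   0.87 0.36]
```

{"method": "apply_moves", "body": {
  "targets": "-1 0 0 -1.5 0 0 0;-1 0 0 0 0 0 0"
}}

```text
clock: 9.2
ee_pos: [0.5342, 0.3207, 0.0742]
tool_rot: [-3.141, 0.004, -0.001]
ft_force: [-0.2, 0.4, -2.0]
finger_gap: 0.0505
```

```bash
python3 -c "from h import *;show()"
```

```text
t 9.20 tcp [0.5342 0.3207 0.0742] xang -0.1 z [ 9.e-04  7.e-04 -1.e+00] F [-0.2  0.4 -2. ] M [-0.04 -0.1  -0.08] gap 0.0505 q [0.36 0.71 1.55 0.   0.87 0.36]
```

{"method": "apply_moves", "body": {
  "targets": "-1 0 0 -2.5 0 0 0;-1 0 0 0 0 0 0"
}}

```text
clock: 9.45
ee_pos: [0.5341, 0.3205, 0.0738]
tool_rot: [-3.141, 0.003, -0.001]
ft_force: [-0.5, 0.1, -1.8]
finger_gap: 0.0504
```

```bash
python3 -c "from h import *;show()"
```

```text
t 9.45 tcp [0.5341 0.3205 0.0738] xang -0.1 z [ 9.e-04  1.e-04 -1.e+00] F [-0.5  0.1 -1.8] M [-0.03 -0.14 -0.04] gap 0.0504 q [ 0.36  0.71  1.55 -0.    0.87  0.36]
```

{"method": "apply_moves", "body": {
  "targets": "-1 0 0 -4 0 0 0"
}}

```text
clock: 9.57
ee_pos: [0.5342, 0.3201, 0.0718]
tool_rot: [3.141, -0.002, 0.002]
ft_force: [-4.6, -3.9, 19.3]
finger_gap: 0.0503
```

```bash
python3 -c "from h import *;show()"
```

```text
t 9.57 tcp [0.5342 0.3201 0.0718] xang -0.1 z [ 1.2e-03 -8.0e-04 -1.0e+00] F [-4.6 -3.9 19.3] M [-0.66  0.73  0.07] gap 0.0503 q [ 0.36  0.72  1.55 -0.    0.87  0.36]
```

{"method": "apply_moves", "body": {
  "targets": "-1 0 0 1 0 0 0;1 0 0 0 0 0 0;1 0 0 0 0 0 0;1 0 0 0 0 0 0;1 0 0 0 0 0 0;1 0 0 0 0 0 0"
}}

```text
clock: 10.32
ee_pos: [0.5349, 0.3204, 0.0721]
tool_rot: [3.141, -0.002, 0.004]
ft_force: [-0.1, -0.1, -1.4]
finger_gap: 0.0858
```

```bash
python3 -c "from h import *;show()"
```

```text
t 10.32 tcp [0.5349 0.3204 0.0721] xang -0.1 z [ 2.4e-03 -2.0e-04 -1.0e+00] F [-0.1 -0.1 -1.4] M [-0.02 -0.1   0.03] gap 0.0858 q [ 0.36  0.72  1.55 -0.    0.87  0.36]
```

{"method": "apply_moves", "body": {
  "targets": "1 0 0 30 0 0 0;1 0 0 50 0 0 0;1 0 0 50 0 0 0;1 0 0 40 0 0 0;1 0 0 0 0 0 0;1 -4 -40 0 0 0 0;1 -4 -40 0 0 0 0;1 -4 -40 0 0 0 0;1 -4 -40 0 0 0 0;1 -4 -40 0 0 0 0;1 -4 -40 0 0 0 0;1 -4 -40 0 0 0 0;1 -4 -40 0 0 0 0;1 -4 -40 0 0 0 0;1 -4 -40 0 0 0 0;1 -4 -30 0 0 0 0;1 0 0 0 0 0 0;1 0 0 0 0 0 0"
}}

```text
clock: 12.58
ee_pos: [0.4773, -0.1209, 0.2319]
tool_rot: [-3.137, 0.0, 0.037]
ft_force: [1.1, -0.2, -0.0]
finger_gap: 0.0871
```

```bash
python3 - <<'E'
from h import *
import pickle
s,R=show(); P=viewer.camera_params('wrist'); f=viewer.grab_frame('wrist')
g=viewer.grab_frame('side')
u=proj('wrist',[.483,-.047,.088],P); x,y=int(u[0])-80,max(0,int(u[1])-60); print(u,x,y)
A=crop(f,x,y,160,120,3,'');B=crop(g,180,210,160,180,2,'')
B=np.vstack([B,np.zeros((A.shape[0]-B.shape[0],320,3),np.uint8)]) if A.shape[0]>B.shape[0] else B[:A.shape[0]]
cv2.imwrite('pics/w3.png',np.hstack([A,B])); cv2.imwrite('pics/w3full.png',f[:,:,::-1]); pickle.dump(P,open('w3.p','wb'))
E
```

```text
t 12.57 tcp [ 0.4773 -0.1209  0.2319] xang -0.0 z [-0.0237  0.0044 -0.9997] F [ 1.1 -0.2 -0. ] M [ 0.   -0.13 -0.02] gap 0.0871 q [-0.47  0.35  1.73 -0.01  1.09 -0.47]
[327.53490457 121.51587325] 247 61
```

View pics/w3.png

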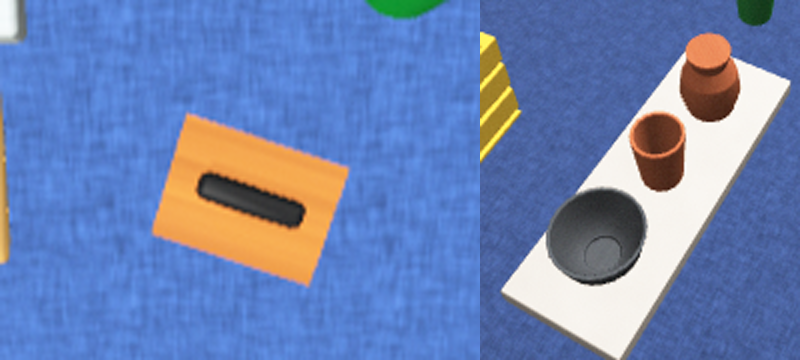

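The tumbler stands upright between bowl and vase. In the wrist crop the key head runs from (200,184) to (302,213), and the block corners are (187,114), (348,168), (310,286) and (152,236).

```bash
python3 - <<'E'
from h import *
import pickle
np.set_printoptions(precision=4,suppress=True)
P=pickle.load(open('w3.p','rb'))
g=lambda p,z:atz('wrist',(247+p[0]/3-.33,61+p[1]/3-.33),z,P)
C=[g(p,.04) for p in [(187,114),(348,168),(310,286),(152,236)]]
print(np.mean(C,0)); an=lambda u:np.degrees(np.arctan2(u[1],u[0]))
print([an(C[1]-C[0]),an(C[2]-C[3]),an(C[0]-C[3])-90,an(C[1]-C[2])-90],np.linalg.norm(C[1]-C[0]),np.linalg.norm(C[0]-C[3]))
a,b=g((198,185),.088),g((305,214),.088); print(a,b,(a+b)/2,an(b-a),np.linalg.norm(b-a))
f=cv2.imread('pics/w3full.png')[61:181,247:407]
m=(f.max(2)<80).astype(np.uint8); m=cv2.morphologyEx(m,cv2.MORPH_OPEN,np.ones((3,3)))
n,l,st,ce=cv2.connectedComponentsWithStats(m); print(st,ce)
k=[i for i in range(1,n) if 60<ce[i][0]<110 and 50<ce[i][1]<90][0]
r=cv2.minAreaRect(np.argwhere(l==k)[:,::-1].astype(np.float32)); print(r, atz('wrist',(247+r[0][0],61+r[0][1]),.088,P))
E
```

```text
[ 0.4862 -0.0534  0.04  ]
[np.float64(-17.777154663353077), np.float64(-17.23162510524276), np.float64(-17.33343747566377), np.float64(-16.521107412883225)] 0.0690756348290126 0.05067237069880553
[ 0.4671 -0.0478  0.088 ] [ 0.5055 -0.0579  0.088 ] [ 0.4863 -0.0529  0.088 ] -14.705725434320755 0.03966652728993639
[[    0     0   160   120 18929]
 [   67    58    34    17   271]] [[79.4278 59.401 ]
 [84.5461 66.417 ]]
((83.39999389648438, 66.30000305175781), (35.73373031616211, 8.538147926330566), 18.43494987487793) [ 0.4861 -0.053   0.088 ]
```

{"method": "apply_moves", "body": {
  "targets": "1 -2 -12 0 -0.25 -1.3 0;1 -2 -12 0 0 0 -10;1 -2 -12 0 0 0 -10;1 -2 -12 0 0 0 -10;1 -2 -12 0 0 0 -10;1 -2 -12 0 0 0 -10;1 -2 -12 0 0 0 -10;1 -2 -12 0 0 0 -10;1 -2 -12 0 0 0 -10;1 -2 -12 0 0 0 -10;1 0 -12 0 0 0 -10;1 0 0 0 0 0 -10;1 0 0 0 0 0 -5;1 0 0 0 0 0 0"
}}

```text
clock: 14.42
ee_pos: [0.4548, -0.2542, 0.2331]
tool_rot: [1.618, -2.688, 0.012]
ft_force: [-0.2, 0.5, 0.1]
finger_gap: 0.0873
```

```bash
python3 - <<'E'
from h import *
import pickle
s,R=show(); P=viewer.camera_params('wrist'); f=viewer.grab_frame('wrist')
u=proj('wrist',[.56,-.287,.056],P); x,y=int(u[0])-100,max(0,int(u[1])-75); print(u,x,y)
cv2.imwrite('pics/w4.png',crop(f,x,y,200,150,4,'')); cv2.imwrite('pics/w4full.png',f[:,:,::-1]); pickle.dump(P,open('w4.p','wb'))
E
```

```text
t 14.43 tcp [ 0.4548 -0.2542  0.2331] xang -117.9 z [ 6.0e-04 -8.9e-03 -1.0e+00] F [-0.2  0.5  0.1] M [ 0.06  0.03 -0.  ] gap 0.0873 q [-0.72  0.37  1.68 -0.01  1.08  1.34]
[299.47419902  91.5234991 ] 199 16
```

View pics/w4.png

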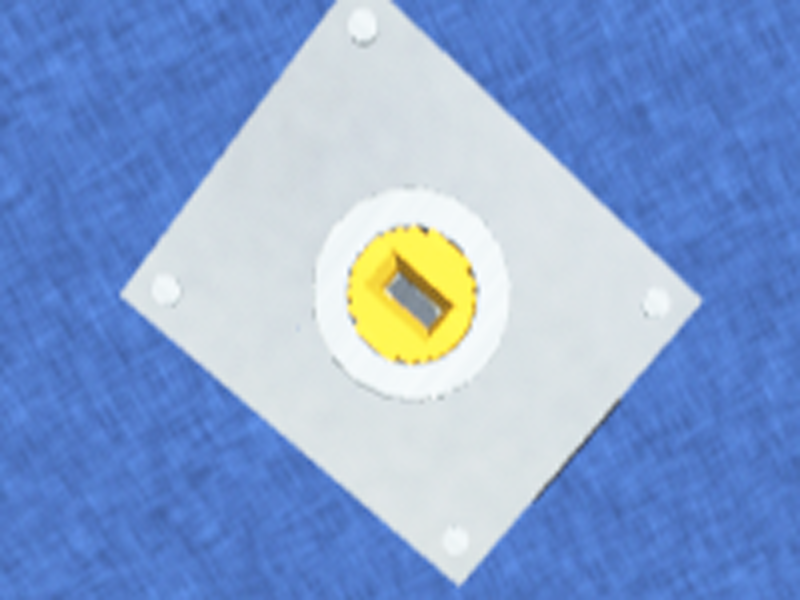

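The brass cylinder is centred at (412,295) in the crop, with screws at (363,25), (166,290), (655,302) and (455,541). The keyway's long side runs parallel to the console's long side.

```bash
python3 - <<'E'
from h import *
import pickle
np.set_printoptions(precision=4,suppress=True)
P=pickle.load(open('w4.p','rb'))
g=lambda p,z:atz('wrist',(199+p[0]/4-.375,16+p[1]/4-.375),z,P)
an=lambda u:np.degrees(np.arctan2(u[1],u[0]))
print('brass',g((412.5,295),.056))
S=[g(p,.053) for p in [(363,25),(655,302),(455,541),(166,290)]]
print(np.mean(S,0),an(S[1]-S[0]),an(S[2]-S[3]),an(S[0]-S[3]),an(S[1]-S[2]))
K=[g(p,.052) for p in [(121,294),(460,585),(702,299)]]
print(an(K[1]-K[0]),an(K[2]-K[1]),np.linalg.norm(K[1]-K[0]),np.linalg.norm(K[2]-K[1]),(K[0]+K[2])/2)
E
```

```text
brass [ 0.5608 -0.2904  0.056 ]
[ 0.5611 -0.29    0.053 ] -158.63522313050495 -158.70543587418845 -68.53104342342142 -68.35231352467613
-158.62379138027612 -68.37123490970687 0.12977863890486815 0.10968348044189305 [ 0.5611 -0.2902  0.052 ]
```

{"method": "apply_moves", "body": {
  "targets": "1 5 32 0 0.5 0 5;1 5 32 0 0 0 5.5;1 5 32 0 0 0 0;1 5 32 -10 0 0 0;1 5 32 -20 0 0 0;1 5 32 -30 0 0 0;1 1 9 -10 0 0 0;1 0 0 0 0 0 0;1 0 0 0 0 0 0"
}}

```text
clock: 15.6
ee_pos: [0.4882, -0.0494, 0.1639]
tool_rot: [-1.882, 2.509, -0.016]
ft_force: [0.7, -0.6, -0.2]
finger_gap: 0.0873
```

```bash
python3 -c "from h import *;show()"
```

```text
t 15.60 tcp [ 0.4882 -0.0494  0.1639] xang -106.3 z [ 0.0102 -0.005  -0.9999] F [ 0.7 -0.6 -0.2] M [ 0.1  -0.02 -0.01] gap 0.0873 q [-0.33  0.43  1.83 -0.    0.86  1.53]
```

{"method": "apply_moves", "body": {
  "targets": "1 -2 -3.5 -20 0.3 0.6 -0.9;1 0 0 -30 0 0 0;1 0 0 -25 0 0 0;1 0 0 0 0 0 0;1 0 0 0 0 0 0"
}}

```text
clock: 16.23
ee_pos: [0.4919, -0.0601, 0.0927]
tool_rot: [-1.854, 2.527, -0.02]
ft_force: [0.5, 0.2, 0.9]
finger_gap: 0.0867
```

```bash
python3 -c "from h import *;show()"
```

```text
t 16.23 tcp [ 0.4919 -0.0601  0.0927] xang -107.5 z [ 0.014  -0.0059 -0.9999] F [0.5 0.2 0.9] M [0.05 0.   0.01] gap 0.0867 q [-0.35  0.56  1.88 -0.    0.68  1.53]
```

{"method": "apply_moves", "body": {
  "targets": "1 -5.7 7 0 0.3 0.8 0.3;1 0 0 0 0 0 0;1 0 0 -15 0 0 0;1 0 0 -15 0 0 0;1 0 0 0 0 0 0;1 0 0 0 0 0 0"
}}

```text
clock: 16.98
ee_pos: [0.4875, -0.0531, 0.0635]
tool_rot: [-1.865, 2.525, -0.007]
ft_force: [0.0, -0.8, 0.4]
finger_gap: 0.0874
```

```bash
python3 -c "from h import *;show()"
```

```text
t 16.98 tcp [ 0.4875 -0.0531  0.0635] xang -107.1 z [ 0.0043 -0.0022 -1.    ] F [ 0.  -0.8  0.4] M [ 0.02  0.01 -0.01] gap 0.0874 q [-0.34  0.62  1.9  -0.    0.62  1.53]
```

{"method": "apply_moves", "body": {
  "targets": "1 -1.3 0 -9 0.15 0.3 0;1 0 0 -7 0 0 0;1 0 0 0 0 0 0"
}}

```text
clock: 17.35
ee_pos: [0.4864, -0.0532, 0.0468]
tool_rot: [1.866, -2.527, -0.001]
ft_force: [0.3, -0.3, -0.7]
finger_gap: 0.0874
```

```bash
python3 -c "from h import *;show()"
```

```text
t 17.35 tcp [ 0.4864 -0.0532  0.0468] xang -107.1 z [-4.e-04  3.e-04 -1.e+00] F [ 0.3 -0.3 -0.7] M [ 0.02  0.01 -0.01] gap 0.0874 q [-0.34  0.65  1.91  0.    0.58  1.53]
```

Well aligned, so I grip the key.

{"method": "apply_moves", "body": {
  "targets": "-1 0 0 0 0 0 0;-1 0 0 0 0 0 0;-1 0 0 0 0 0 0;-1 0 0 0 0 0 0;-1 0 0 0 0 0 0;-1 0 0 0 0 0 0;-1 0 0 0 0 0 0;-1 0 0 0 0 0 0;-1 0 0 0 0 0 0;-1 0 0 0 0 0 0",
  "grip_force": 45
}}

```text
clock: 18.6
ee_pos: [0.4868, -0.0534, 0.0473]
tool_rot: [-1.866, 2.527, -0.001]
ft_force: [0.6, 0.1, -0.8]
finger_gap: 0.0098
```

```bash
python3 -c "from h import *;show()"
```

```text
t 18.60 tcp [ 0.4868 -0.0534  0.0473] xang -107.1 z [ 8.e-04 -1.e-04 -1.e+00] F [ 0.6  0.1 -0.8] M [ 0.05  0.04 -0.03] gap 0.0098 q [-0.34  0.65  1.91  0.    0.58  1.53]
```

{"method": "apply_moves", "body": {
  "targets": "-1 0 0 15 0 0 0;-1 0 0 20 0 0 0;-1 0 0 25 0 0 0;-1 0 0 30 0 0 0;-1 0 0 20 0 0 0;-1 10 -32 0 0 0 6.4;-1 10 -32 0 0 0 6.4;-1 10 -32 0 0 0 6.4;-1 10 -32 0 0 0 6.4;-1 10 -32 0 0 0 6.4;-1 10 -32 0 0 0 6.4;-1 8 -28 0 0 0 0;-1 0 0 0 0 0 0;-1 0 0 0 0 0 0"
}}

```text
clock: 20.35
ee_pos: [0.5535, -0.2775, 0.1732]
tool_rot: [-2.613, 1.739, -0.009]
ft_force: [0.5, 0.7, -0.1]
finger_gap: 0.01
```

```bash
python3 -c "from h import *;show()"
```

```text
t 20.35 tcp [ 0.5535 -0.2775  0.1732] xang -67.3 z [ 6.5e-03 -8.0e-04 -1.0e+00] F [ 0.5  0.7 -0.1] M [-0.02  0.   -0.  ] gap 0.0100 q [-0.65  0.57  1.5   0.    1.06  0.53]
```

{"method": "apply_moves", "body": {
  "targets": "-1 7.5 -12.5 -10 0 0.4 -1.3;-1 0 0 -20 0 0 0;-1 0 0 -20 0 0 0;-1 0 0 0 0 0 0;-1 0 0 0 0 0 0"
}}

```text
clock: 20.98
ee_pos: [0.5623, -0.2881, 0.1215]
tool_rot: [2.594, -1.769, -0.001]
ft_force: [-0.2, -0.6, -0.5]
finger_gap: 0.01
```

```bash
python3 -c "from h import *;show()"
```

```text
t 20.98 tcp [ 0.5623 -0.2881  0.1215] xang -68.6 z [-1.5e-03 -6.0e-04 -1.0e+00] F [-0.2 -0.6 -0.5] M [-0.03 -0.01  0.02] gap 0.0100 q [-0.65  0.66  1.5  -0.    0.98  0.55]
```

{"method": "apply_moves", "body": {
  "targets": "-1 -1.3 -2.2 -8 0 0 0;-1 0 0 -6 0 0 0;-1 0 0 0 0 0 0;-1 0 0 0 0 0 0"
}}

```text
clock: 21.48
ee_pos: [0.5618, -0.291, 0.1082]
tool_rot: [2.594, -1.769, 0.003]
ft_force: [0.0, -0.5, -0.5]
finger_gap: 0.0097
```

```bash
python3 - <<'E'
from h import *
s,R=show()
T=s['ee_pos']-[0,0,.0433]
ims=[]
for n,(w,h) in (('side',(100,90)),('scene',(100,90))):
    f=viewer.grab_frame(n);u=proj(n,T);v=proj(n,[.561,-.2902,.056]);x,y=int(u[0])-50,int(u[1])-50
    print(n,(u-[x,y])*4,(v-[x,y])*4); ims.append(crop(f,x,y,w,h,4,''))
cv2.imwrite('pics/k5.png',np.hstack(ims))
E
```

```text
t 21.48 tcp [ 0.5618 -0.291   0.1082] xang -68.6 z [ 7.0e-04 -2.5e-03 -1.0e+00] F [ 0.  -0.5 -0.5] M [-0.01  0.   -0.02] gap 0.0097 q [-0.65  0.68  1.51 -0.    0.95  0.54]
side [203.79959653 203.74858365] [203.4244724 214.4290375]
scene [200.43082359 200.51575216] [204.08624263 210.4040678 ]
```

View pics/k5.png

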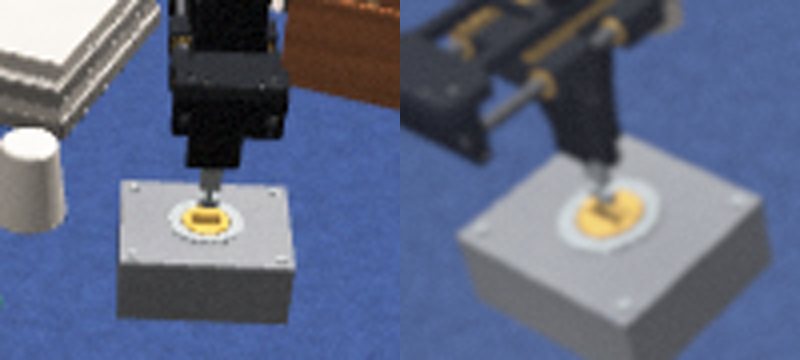

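The key tip, near (207,203) in the side crop, sits just above the keyway at (206,215), in line with it. I start the insertion.

{"method": "apply_moves", "body": {
  "targets": "-1 -0.8 0.8 0 0.15 0 0;-1 0 0 -6 0 0 0;-1 0 0 -6 0 0 0;-1 0 0 0 0 0 0"
}}

```text
clock: 22.08
ee_pos: [0.5609, -0.2901, 0.0956]
tool_rot: [-2.595, 1.77, -0.001]
ft_force: [-0.2, -0.2, -0.5]
finger_gap: 0.0097
```

```bash
python3 -c "from h import *;show()"
```

```text
t 22.07 tcp [ 0.5609 -0.2901  0.0956] xang -68.6 z [ 8.e-04  3.e-04 -1.e+00] F [-0.2 -0.2 -0.5] M [ 0.01 -0.01 -0.01] gap 0.0097 q [-0.65  0.69  1.52  0.    0.93  0.54]
```

Tip is at 0.052, about 4 mm into the lead-in, with no force. I go on towards the pins.

{"method": "apply_moves", "body": {
  "targets": "-1 0 0 -5 0 0 0;-1 0 0 -5 0 0 0;-1 0 0 -3 0 0 0"
}}

```text
clock: 22.45
ee_pos: [0.5611, -0.2901, 0.0817]
tool_rot: [-2.595, 1.77, -0.001]
ft_force: [0.3, 0.3, -1.2]
finger_gap: 0.0096
```

```bash
python3 -c "from h import *;show()"
```

```text
t 22.45 tcp [ 0.5611 -0.2901  0.0817] xang -68.6 z [ 1.1e-03  1.0e-04 -1.0e+00] F [ 0.3  0.3 -1.2] M [-0.02 -0.07 -0.03] gap 0.0096 q [-0.65  0.71  1.53  0.    0.9   0.54]
```

{"method": "apply_moves", "body": {
  "targets": "-1 0 0 -2.5 0 0 0;-1 0 0 -1.2 0 0 -3;-1 0 0 -1.2 0 0 -3;-1 0 0 -1.2 0 0 -3;-1 0 0 -1.2 0 0 -3;-1 0 0 -1.2 0 0 -3;-1 0 0 -1.2 0 0 -3"
}}

```text
clock: 23.32
ee_pos: [0.5615, -0.29, 0.0726]
tool_rot: [-2.276, 2.165, -0.002]
ft_force: [-1.3, 0.9, 8.3]
finger_gap: 0.0098
```

```bash
python3 -c "from h import *;show()"
```

```text
t 23.32 tcp [ 0.5615 -0.29    0.0726] xang -87.1 z [ 1.6e-03 -3.0e-04 -1.0e+00] F [-1.3  0.9  8.3] M [0.25 0.38 0.13] gap 0.0098 q [-0.65  0.73  1.53  0.    0.89  0.87]
```

{"method": "apply_moves", "body": {
  "targets": "-1 0 0 -1.5 0 0 -3;-1 0 0 -1.5 0 0 -2"
}}

```text
clock: 23.58
ee_pos: [0.5615, -0.29, 0.0726]
tool_rot: [-2.179, 2.263, -0.003]
ft_force: [-2.0, 2.7, 8.2]
finger_gap: 0.0096
```

```bash
python3 -c "from h import *;show()"
```

```text
t 23.57 tcp [ 0.5615 -0.29    0.0726] xang -92.2 z [ 0.0013 -0.0013 -1.    ] F [-2.   2.7  8.2] M [0.34 0.4  0.3 ] gap 0.0096 q [-0.65  0.73  1.53 -0.    0.88  0.96]
```

{"method": "apply_moves", "body": {
  "targets": "-1 0 0 -1.2 0 0 3;-1 0 0 -1.2 0 0 3;-1 0 0 -1.2 0 0 3"
}}

```text
clock: 23.95
ee_pos: [0.562, -0.2897, 0.0717]
tool_rot: [-2.356, 2.078, -0.005]
ft_force: [-0.1, -0.2, 0.1]
finger_gap: 0.0093
```

```bash
python3 -c "from h import *;show()"
```

```text
t 23.95 tcp [ 0.562  -0.2897  0.0717] xang -82.8 z [ 0.003  -0.0018 -1.    ] F [-0.1 -0.2  0.1] M [ 0.09  0.03 -0.  ] gap 0.0093 q [-0.65  0.73  1.53  0.    0.88  0.79]
```

Force dropped to zero as it rocked back, so the key is moving through. I press on at this angle.

{"method": "apply_moves", "body": {
  "targets": "-1 0 0 -2 0 0 0;-1 0 0 -2 0 0 0;-1 0 0 -2 0 0 0"
}}

```text
clock: 24.32
ee_pos: [0.5621, -0.2897, 0.0654]
tool_rot: [-2.354, 2.08, -0.006]
ft_force: [-0.1, -0.2, -0.6]
finger_gap: 0.0097
```

```bash
python3 -c "from h import *;show()"
```

```text
t 24.32 tcp [ 0.5621 -0.2897  0.0654] xang -82.9 z [ 0.0032 -0.0019 -1.    ] F [-0.1 -0.2 -0.6] M [-0.03  0.03 -0.05] gap 0.0097 q [-0.65  0.74  1.53  0.    0.87  0.79]
```

{"method": "apply_moves", "body": {
  "targets": "-1 -0.5 -0.3 -1.5 0.1 0.2 0;-1 0 0 -2 0 0 0;-1 0 0 -1.5 0 0 0"
}}

```text
clock: 24.7
ee_pos: [0.5615, -0.2901, 0.0632]
tool_rot: [2.353, -2.08, -0.001]
ft_force: [-1.9, 2.1, 8.0]
finger_gap: 0.0096
```

```bash
python3 -c "from h import *;show()"
```

```text
t 24.70 tcp [ 0.5615 -0.2901  0.0632] xang -82.9 z [-0.001 -0.    -1.   ] F [-1.9  2.1  8. ] M [ 0.32  0.42 -0.01] gap 0.0096 q [-0.65  0.74  1.53 -0.    0.87  0.79]
```

The key is home: TCP z is 0.0632 against 0.0633 expected, with firm contact. I turn it clockwise.

{"method": "apply_moves", "body": {
  "targets": "-1 0 0 -0.3 0 0 -6;-1 0 0 -0.3 0 0 -8;-1 0 0 -0.3 0 0 -8;-1 0 0 -0.3 0 0 -8;-1 0 0 -0.3 0 0 -8;-1 0 0 -0.3 0 0 -8;-1 0 0 -0.3 0 0 -8"
}}

```text
clock: 25.58
ee_pos: [0.5616, -0.29, 0.0634]
tool_rot: [1.108, -2.939, -0.001]
ft_force: [-0.4, -0.3, 2.7]
finger_gap: 0.0097
```

```bash
python3 -c "from h import *;show()"
```

```text
t 25.57 tcp [ 0.5616 -0.29    0.0634] xang -138.7 z [-9.e-04  4.e-04 -1.e+00] F [-0.4 -0.3  2.7] M [0.18 0.14 0.07] gap 0.0097 q [-0.65  0.74  1.53 -0.    0.87  1.77]
```

{"method": "apply_moves", "body": {
  "targets": "-1 -0.3 0 -0.4 0 0 -8;-1 -0.3 0 -0.4 0 0 -8;-1 0 0 -0.4 0 0 -5;-1 0 0 -0.4 0 0 -4"
}}

```text
clock: 26.08
ee_pos: [0.5615, -0.2901, 0.0634]
tool_rot: [0.423, -3.113, -0.0]
ft_force: [-0.6, 1.5, 2.7]
finger_gap: 0.0097
```

```bash
python3 -c "from h import *;show()"
```

```text
t 26.07 tcp [ 0.5615 -0.2901  0.0634] xang -164.5 z [-1.e-04  2.e-04 -1.e+00] F [-0.6  1.5  2.7] M [0.22 0.15 0.12] gap 0.0097 q [-0.65  0.74  1.53  0.    0.87  2.22]
```

{"method": "apply_moves", "body": {
  "targets": "-1 0 0 -0.4 0 0 -3;-1 0 0 -0.4 0 0 -3"
}}

```text
clock: 26.32
ee_pos: [0.5615, -0.2901, 0.0634]
tool_rot: [0.255, -3.131, -0.0]
ft_force: [-0.3, 1.3, 3.2]
finger_gap: 0.0097
```

```bash
python3 - <<'E'
from h import *
show()
ims=[]
for n,X in (('side',[.561,-.29,.07]),('scene',[.561,-.29,.07]),('side',[.535,.32,.07])):
    f=viewer.grab_frame(n);u=proj(n,X);ims.append(crop(f,int(u[0])-45,int(u[1])-55,88,110,3,''))
cv2.imwrite('pics/e6.png',np.hstack(ims))
E
```

```text
t 26.32 tcp [ 0.5615 -0.2901  0.0634] xang -170.7 z [-4.e-04  0.e+00 -1.e+00] F [-0.3  1.3  3.2] M [0.28 0.12 0.13] gap 0.0097 q [-0.65  0.74  1.53 -0.    0.87  2.33]
```

View pics/e6.png

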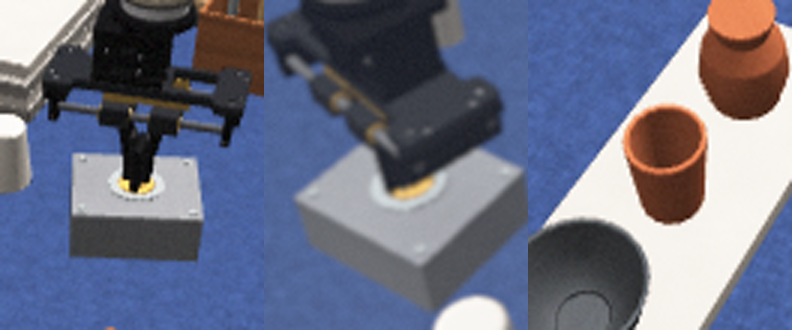

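{"method": "apply_moves", "body": {
  "targets": "-1 0 0 -0.4 0 0 -3;-1 0 0 -0.4 0 0 -3"
}}

```text
clock: 26.72
ee_pos: [0.5615, -0.2902, 0.0634]
tool_rot: [0.098, -3.139, 0.001]
ft_force: [-0.5, 1.7, 3.8]
finger_gap: 0.0097
```

```bash
python3 -c "from h import *;show()"
```

```text
t 26.73 tcp [ 0.5615 -0.2902  0.0634] xang -176.4 z [-6.e-04 -8.e-04 -1.e+00] F [-0.5  1.7  3.8] M [0.26 0.09 0.54] gap 0.0097 q [-0.65  0.74  1.53 -0.    0.87  2.43]
```

The moment about z jumped from 0.13 to 0.54 N m, so the cylinder is at its stop. The key is home, and the tumbler still stands midway. I hand in.

```bash
python3 -c "
from h import *
show(); print(bot.finish_job()); show()"
```

```text
t 26.73 tcp [ 0.5615 -0.2902  0.0634] xang -176.4 z [-6.e-04 -8.e-04 -1.e+00] F [-0.5  1.7  3.8] M [0.26 0.09 0.54] gap 0.0097 q [-0.65  0.74  1.53 -0.    0.87  2.43]
the job is handed in; nothing more can be done
None
the job is handed in; nothing more can be done
```

I stood the brown tumbler on the car deck midway between the vase and the bowl and let go. Then I drew the key, rocked it past the pins to home, turned it clockwise to the stop and handed in at 26.7 s, still gripping. No verdict was reported.

**Last checks:**
- **Tumbler:** it was released within about 1–2 mm of the measured midpoint. It stood upright in the side picture taken just before the last 6° of turning.
- **Key seat:** TCP z was 0.0634 m against about 0.0633 m expected for fully home. It was within about 1 mm of the switch axis, upright within 0.001 rad, and pressed down with about 4 N.
- **Stop:** the moment about the key jumped from 0.13 to 0.54 N m, well above the spring's roughly 0.1 N m.
- **Grip:** the gap was 9.7 mm on the 10 mm head, at 45 N.

**What disagreed:** the tool turned about 108° from rest to reach the stop. A quarter turn plus the key's play would be about 99°. I think the key slipped a few degrees in the pads when it jammed on the pins, so I judged the cylinder angle by the moment and did not measure it.

The vase and bowl looked unmoved in the pictures. I did not measure the ware on the table again after the moves.

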